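# Shim the rocking charging rack

## Task

The charging rack rocks because one of its feet is too short. Without picking anything up, push the wooden shim along the bench, thin end first, under the short foot until the foot stands on the shim's flat part and the rack is level; then press down firmly with a fingertip on the round cap of the diagonally opposite post to check that the rack no longer rocks, and move clear. Do not shove the rack out of its place, and leave the other things on the bench alone.

Things in the scene. Friction and masses are not known exactly. Their poses are not given: they have to be found in the camera images.
- rack: loose rack, 2 to 3.3 kg: three aluminium plates 210 (x) x 170 (y) x 8 mm, the lowest 26 mm and the top of the highest 214 mm above the bench, on four posts at x = +-90, y = +-70 mm, lime handheld units inside. Rubber feet 32 mm across, domed below; the foot at x = -90, y = +70 is 6 mm short, so the rack leans on it by 0.05 rad. Origin: centre, level with the undersides of the good feet
- short_foot (a point): lowest point of the rack's short foot; it rests on the bench (z = 0) at the start and is 6 mm above the bench when the rack is level. Friction holds the rack in place while the shim goes under
- check_cap: round aluminium cap, 36 mm across and 10 mm thick, on the top plate over the post diagonally opposite the short foot (rack x = +90, y = -70 mm); its origin is the centre of its underside; the other three posts have the same cap
- cap_top (a point): centre of the top face of that cap, 224 mm above the bench when the rack is level; nothing is above it. Rocking the unshimmed rack back over takes a press of some 3 to 8 N here
- shim: loose wooden wedge, 80 g, 130 (x) x 50 mm (y), origin at the centre of its underside, thin end at +x: ramp from x = +65 mm (2 mm thick) to +10 mm (6 mm thick), flat 6 mm thick from +10 to -25 mm, tail block 18 mm high from -25 to -65 mm. It starts flat on the bench, thin end towards the short foot, 25 to 80 mm from its middle, up to 0.15 rad and 12 mm out of line
- shim_flat (a point): middle of the shim's flat part, on its top (shim x = -7.5 mm, 6 mm high). The rack is level with the short foot over shim x between +8 and -9 mm; at -9 mm the tail block meets the foot
- shim_tail (a point): middle of the shim's upright end face (shim x = -65 mm, 9 mm above the bench, 50 mm wide, 18 mm high), where it is pushed. Going under the foot takes about 5 to 15 N
- spare_unit: bystander: loose lime handheld unit with a black end, 134 x 56 x 30 mm, lying on the bench; origin at the middle of its underside
- driver: bystander: screwdriver, 180 mm long, lying on the bench, about 30 mm high at most
- stop_box: bystander: yellow box 70 x 70 x 50 mm with a red mushroom button on top, 78 mm high in all; origin at the centre of its underside
- screw_cup: bystander: open steel cup, 70 mm across, 60 mm high; origin at the centre of its underside
Not all that is in view belongs to the job. Of the things like the shim, leave any that is green or pink; of the rest the smaller one is meant.

How it is judged:
By the outcome, as a careful person would: the job done as asked, in the order asked, and still so for the second after the job is handed in, with the robot touching nothing.
It also fails if it takes over 61 s, if anything falls off the work surface, if the arm or the gripper's body presses on something with over 40 N, if the wrist force passes 120 N, or if a joint passes its speed limit or range.

## Robot

A 7-joint arm with a two-finger parallel gripper is mounted at the origin on the work surface. World frame = base frame: x ahead of the robot, y to its left, z up, the work surface at z = 0. Lengths are in m, angles in rad, forces in N, time in s.
With the tool pointing down it reaches from about 0.425 to 0.925 m from the base axis. Payload 6.8 kg.
Tool frame: the origin (TCP) lies midway between the tips of the shut fingers; the grasp point (between the pads) lies 19 mm behind it; x points along the fingers, y is the direction in which the jaws open and shut, and the axes are right-handed (so a half turn about x gives the same grasp; the last joint's range is limited). The gripper opens to 85 mm and grips with 20 to 120 N. Pads are 22 mm wide; open, the fingers measure 114 mm over their backs; the gripper's body (76 mm by 85 mm) begins 54 mm behind the grasp point. The pads swing forward as they close: fully open they stand 13 mm farther back than shut.
Start: joints at [1.183, 0.477, 0.022, 1.555, -0.011, 1.109, -0.083], TCP at [0.186, -0.649, 0.231] pointing down, gripper open.
Joint ranges: [-2.96, 2.96], [-0.34, 2.1], [-1.41, 1.46], [0.24, 2.44], [-1.37, 4.51], [0.17, 1.92], [-2.96, 2.96]. Speed limits (rad/s): [2.39, 2.39, 3.14, 3.14, 3.14, 3.14, 3.14].

## Interface

Orientations are given as a rotation vector (axis times angle).
In Python, from bench import r, viewer, nets gives the robot as it stands.
- The arm moves only by the shell command python3 -m pendant 'ROWS' [FORCE]. ROWS is JSON, one flat list of numbers, 5 for each row, row after row: the finger opening in mm, from 0 to 85.4, then the shift along the tool's x, y, z in mm, then the turn about the tool's x in rad. A call has 1 to 20 rows; each row shifts and turns the commanded pose from where the row before left it, along the tool's axes as they then stand; what a row does not reach is not made up. A row lasts 1/8 s, in which the tool goes at most 62.5 mm and 10.7 degrees, less where a joint would pass 70% of its speed; a pose out of reach is approached as far as the arm can. A call with a gripper value outside its range is refused whole. The fingers move at their own pace and stop on an object; FORCE is the grip in N (left out, the last holds). Time passes only in rows, so rows that do not move let the fingers close. It gives the time, the measured TCP pose, the force and the opening at its end, in the units of the state.
- r.get_obs(): the state, without advancing time (a new reading comes with each control period).
- viewer.grab_frame(name): name is "scene" or "top"; returns (picture, depth): 384x512x3 uint8, red, green, blue; 384x512 float32, m along the optical axis (not along the pixel's ray), 0 where there is no reading.
- viewer.calibration(name): a dict with "mtx" (3x3 intrinsics, pixels), "world_to_cam" (4x4, takes a point from world to camera coordinates). Camera axes: x right, y up, looking along -z (the intrinsics and any distortion apply to the point x, -y, -z); pixel columns grow to the right and rows downward; lengths in m; the calibration is good to about 2 mm. A picture is of the moment at which its call begins. calibration takes no time and is no camera call.
- r.hand_in(): hands the job in, once; it reports no verdict.
Trained networks look in the newest picture that a camera, given by its name, has taken for a name from the list of things; names that differ only in an ending like _2 or _b are one class to them, and where a whole thing is asked for, a point or a joint stands for the part that bears it (a point fixed in the world has none). Each returns a list of dicts, best first, with "score" (0 to 1); they miss things now and then, are a little off and sometimes report something else, mostly with a low value. They report only what shows in the picture. A call takes as long as a camera call. They do not tell look-alikes from the thing itself.
- nets.look_for(name, camera): "location" ([x, y, z] in m, in world coordinates, good to about 4 mm: the middle of the surface that is visible of it).
- nets.silhouettes(name, camera): "mask" (384x512 bool, what is visible of it).
The state is a dict: "clock": time; "joints": joint angles; "qvel": joint speeds; "tau": joint torques, N m; "tcp_pos": TCP position; "orientation": TCP orientation; "contact_force": force on the tool from outside, world axes, zero at the start; "moment": the same for the moment, N m; "grip_width": finger opening in m.
Only numpy, scipy, OpenCV 4.12 (cv2) and the standard library are available. Lean on these libraries where they do the work, as an engineer would, in place of code of your own. Each camera call takes 0.05 s, during which the arm holds its last target. There are 200 camera calls.

## Working session

There is one attempt and no reset: what is moved stays moved. The work goes in short steps, Python scripts to look and compute and a shell command to move; the robot and the scene stay as the last step left them, time stands still between calls to the robot, and variables do not carry over. Pictures are saved under pics/ and viewed, about 8 in all and at most 12, crops included, and the job is handed in when it is done.

```bash
mkdir -p pics; ls; cat > h.py <<'E'
import numpy as np, cv2
from bench import r, viewer, nets
def grab(n):
    im,d=viewer.grab_frame(n); return im,d
def cal(n):
    c=viewer.calibration(n); return np.array(c["mtx"]),np.array(c["world_to_cam"]),c
def to_world(n,d,us,vs):
    K,T,_=cal(n); us=np.asarray(us);vs=np.asarray(vs)
    z=d[vs,us]; x=(us-K[0,2])/K[0,0]*z; y=(vs-K[1,2])/K[1,1]*z
    P=np.stack([x,-y,-z,np.ones_like(z)],-1)
    return (P@np.linalg.inv(T).T)[...,:3]
def to_pix(n,p):
    K,T,_=cal(n); q=T@np.append(p,1.0); q=np.array([q[0],-q[1],-q[2]]); u=K@q; return u[:2]/u[2]
E
python3 - <<'E'
from h import *
for n in ("scene","top"):
    im,d=grab(n); cv2.imwrite(f"pics/{n}0.png",im[...,::-1]); print(n,{k:(v if k not in("mtx","world_to_cam") else np.round(v,3).tolist()) for k,v in cal(n)[2].items()})
    for o in ("shim","rack","short_foot","check_cap","cap_top","spare_unit","driver","stop_box","screw_cup"):
        print(o,[(np.round(x["location"],3).tolist(),round(x["score"],2)) for x in nets.look_for(o,n)])
E
```

```text
pics
scene {'mtx': [[376.226, 0.0, 256.843], [0.0, 376.226, 195.736], [0.0, 0.0, 1.0]], 'world_to_cam': [[0.752, -0.659, -0.008, -0.376], [0.624, 0.708, 0.331, -0.42], [-0.213, -0.254, 0.943, -1.228], [0.0, 0.0, 0.0, 1.0]]}
shim [([0.36, 0.49, 0.013], 0.89), ([0.349, 0.27, 0.01], 0.59), ([0.713, 0.245, 0.007], 0.57), ([0.529, 0.24, 0.007], 0.53)]
rack [([0.528, -0.001, 0.213], 0.91)]
short_foot [([0.53, 0.001, 0.21], 0.68)]
check_cap []
cap_top [([0.767, 0.019, 0.026], 0.54)]
spare_unit [([0.762, 0.02, 0.029], 0.8), ([0.531, -0.004, 0.21], 0.6)]
driver [([0.525, -0.005, 0.215], 0.71), ([0.583, 0.403, 0.021], 0.51)]
stop_box [([0.469, -0.385, 0.046], 0.71), ([0.528, -0.001, 0.213], 0.34)]
screw_cup [([0.315, -0.44, 0.013], 0.6), ([0.526, 0.241, 0.011], 0.51)]
top {'mtx': [[389.477, 0.0, 252.716], [0.0, 389.477, 195.774], [0.0, 0.0, 1.0]], 'world_to_cam': [[-0.018, -1.0, -0.002, 0.055], [0.997, -0.018, 0.075, -0.544], [-0.075, -0.001, 0.997, -1.304], [0.0, 0.0, 0.0, 1.0]]}
shim [([0.35, 0.268, 0.005], 0.76), ([0.72, 0.247, 0.007], 0.75), ([0.52, 0.22, 0.008], 0.66), ([0.368, 0.49, 0.006], 0.65)]
rack []
short_foot [([0.539, 0.023, 0.212], 0.71)]
check_cap [([0.6, -0.073, 0.23], 0.61)]
cap_top [([0.599, -0.073, 0.226], 0.45)]
spare_unit [([0.767, 0.017, 0.029], 0.76)]
driver [([0.587, 0.406, 0.023], 0.47)]
stop_box [([0.472, -0.379, 0.054], 0.55)]
screw_cup [([0.32, -0.449, 0.026], 0.76)]
```

View pics/top0.png

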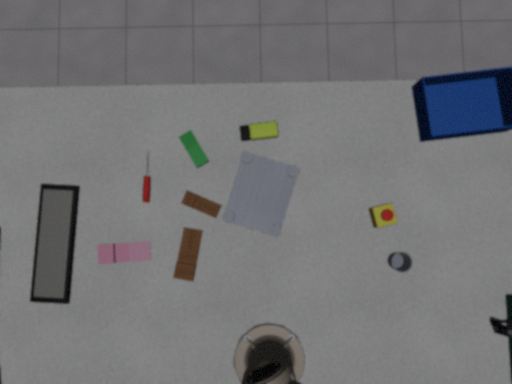

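View pics/scene0.png

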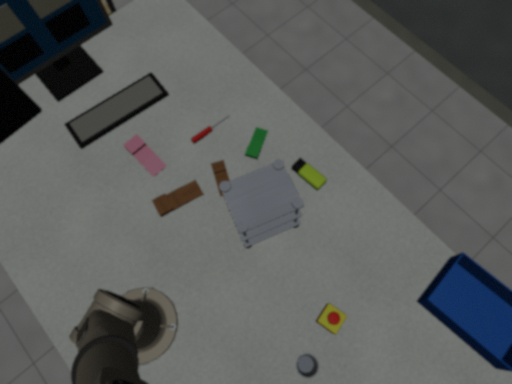

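The wood-coloured look-alikes in the top view are the small piece at (201,204) and a larger one at (188,254). The others are pink at (125,252) and green at (194,149). The small wooden one at (201,204) fits, and it points at the rack corner (230,216), diagonal to the cap at (291,171). I'll confirm this in an enlarged crop while measuring.

```bash
python3 - <<'E'
from h import *
ims=[];ds=[]
for i in range(4):
    im,d=grab("top"); ims.append(im.astype(float)); ds.append(np.where(d>0,d,np.nan))
im=np.mean(ims,0); d=np.nanmedian(ds,0); np.savez("top.npz",im=im,d=d)
c=np.clip(im[140:250,170:310]*1.3,0,255).astype(np.uint8)
c=cv2.resize(c,None,fx=5.4,fy=5.4,interpolation=cv2.INTER_CUBIC)
cv2.imwrite("pics/crop1.png",c[...,::-1])
H=cv2.cvtColor(im.astype(np.uint8),cv2.COLOR_RGB2HSV)
m=((H[...,0]<18)&(H[...,1]>80)).astype(np.uint8)
n,l,s,ce=cv2.connectedComponentsWithStats(m)
for k in range(1,n):
    if s[k,4]>150:
        v,u=np.nonzero(l==k); P=to_world("top",d,u,v)
        rect=cv2.minAreaRect((P[:,:2]*1000).astype(np.float32)); print(s[k],np.round(P.mean(0),3),rect)
        if 170<ce[k][0]<230 and ce[k][1]<225:
            ctr=P[:,:2].mean(0); w,V=np.linalg.eigh(np.cov((P[:,:2]-ctr).T)); a=V[:,1]; a=a if a[1]<0 else -a
            t=(P[:,:2]-ctr)@a; print("axis",a,np.arctan2(a[1],a[0]),t.min(),t.max())
            for b in np.arange(-.075,.075,.01):
                q=(t>=b)&(t<b+.01); 
                if q.any(): print(round(b,3),q.sum(),np.round(np.median(P[q,2])*1000,1),np.round(im[v[q],u[q]].mean(),0))
# plate: points z 0.2-0.24
v,u=np.mgrid[140:250,210:310]; P=to_world("top",d,u.ravel(),v.ravel()); k=(P[:,2]>.19)&(P[:,2]<.25)
Q=P[k]; print(len(Q),cv2.minAreaRect((Q[:,:2]*1000).astype(np.float32)))
A=np.c_[Q[:,:2]-Q[:,:2].mean(0),np.ones(len(Q))]; co=np.linalg.lstsq(A,Q[:,2],rcond=None)[0]; print("plane",co,Q.mean(0))
E
```

```text
[143 176   7  26 158] [0.575 0.407 0.024] ((576.0580444335938, 408.1873779296875), (19.889225006103516, 85.467041015625), 89.22299194335938)
[183 192  37  25 450] [0.521 0.223 0.01 ] ((521.2634887695312, 222.7989501953125), (121.88513946533203, 42.37921905517578), 65.65845489501953)
axis [-0.41443014 -0.91008113] -1.998112881438326 -0.06072825084283366 0.06118129196739894
-0.065 20 18.3 65.0
-0.055 36 18.9 58.0
-0.045 37 19.1 58.0
-0.035 45 18.9 58.0
-0.025 35 6.5 57.0
-0.015 36 7.1 58.0
-0.005 36 6.8 58.0
0.005 36 6.6 60.0
0.015 37 5.9 59.0
0.025 36 5.1 59.0
0.035 36 4.4 59.0
0.045 36 4.0 59.0
0.055 24 4.0 62.0
[175 228  27  52 898] [0.352 0.268 0.013] ((353.5729675292969, 267.6126403808594), (61.84086990356445, 166.37322998046875), 79.3927230834961)
4255 ((536.6759643554688, 23.363693237304688), (173.6837921142578, 213.27523803710938), 71.80033111572266)
plane [ 0.01699773 -0.05012846  0.21518742] [0.53649092 0.02280538 0.21518742]
```

View pics/crop1.png

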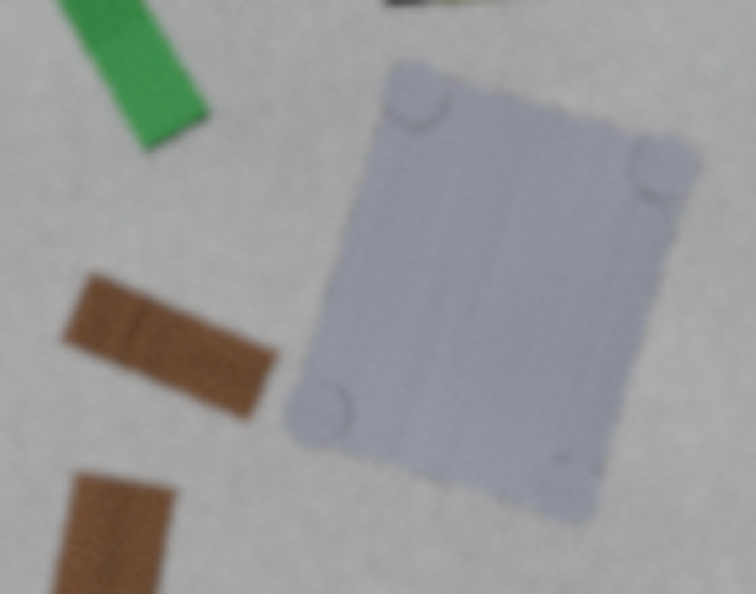

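The crop confirms it: the small brown wedge (centre about (170,345) in the crop) has its tail step on the left. Its thin end points at the low corner's cap at (320,412). The check cap is at (665,165), and the plane fit agrees that the rack leans towards that corner. Next I'll work out the moves.

```bash
cat > plan.py <<'E'
from h import *
from scipy.spatial.transform import Rotation as R
yaw=np.deg2rad(-18.2); Rk=np.array([[np.cos(yaw),-np.sin(yaw)],[np.sin(yaw),np.cos(yaw)]])
C=np.array([.5367,.0234])-.0114*np.array([-.337,.941])
foot=C+Rk@[-.09,.07]; capl=C+Rk@[.09,-.07]
def pose():
    o=r.get_obs(); return np.array(o["tcp_pos"]),R.from_rotvec(o["orientation"]).as_matrix(),o
def to(p,M=None):
    t,A,o=pose(); A=A if M is None else M
    return np.round(A.T@(np.array(p)-t)*1000,1)
def st():
    t,A,o=pose(); print("t",round(o["clock"],2),"tcp",np.round(t,4),"F",np.round(o["contact_force"],1),"w",round(o["grip_width"]*1000,1),"j",np.round(o["joints"],2)); print("tool y",np.round(A[:,1],3),"z",np.round(A[:,2],3),"x",np.round(A[:,0],3))
E
python3 - <<'E'
from plan import *
st(); print("foot",foot,"cap",capl)
sh=np.array([.521,.2225]); a=np.array([-.413,-.911]); n=np.array([-a[1],a[0]])
q=foot-sh; print("along",q@a,"lat",q@n)
t,A,o=pose()
yz=np.arctan2(A[1,2],A[0,2]); ya=np.arctan2(a[1],a[0]); print("z heading",yz,"shim heading",ya,"diff",ya-yz, "tool x z-sign",A[2,0])
print(to([.6,-.2,.35]), A.T@(np.array([.565,.32,.35])-[.6,-.2,.35])*1000)
E
```

```text
t 1.2 tcp [ 0.1864 -0.6488  0.2313] F [0.4 0.  0.3] w 85.7 j [ 1.18  0.48  0.02  1.56 -0.01  1.11 -0.08]
tool y [ 0.276 -0.961 -0.   ] z [-0.961 -0.276 -0.   ] x [ 0.  0. -1.]
foot [0.47690776 0.10728079] cap [ 0.60417584 -0.08193559]
along 0.12317479896643768 lat 0.0074175043183413725
z heading -2.8618709342579947 shim heading -1.996430935919065 diff 0.8654399983389296 tool x z-sign -0.999999999988417
[-118.7 -317.1 -521.4] [ 2.17765406e-03 -5.09451886e+02 -1.09926231e+02]
```

```bash
python3 -m pendant '[20,-10,-26.4,-43.4,0, 20,-10,-26.4,-43.4,0, 20,-10,-26.4,-43.4,0, 20,-10,-26.4,-43.4,0, 20,-10,-26.4,-43.4,0, 20,-10,-26.4,-43.4,0, 20,-10,-26.4,-43.4,0, 20,-10,-26.4,-43.4,0, 20,-10,-26.4,-43.4,0, 20,-10,-26.4,-43.4,0, 20,-10,-26.4,-43.4,0, 20,-10,-26.4,-43.4,0]' 40; python3 -c "
from plan import *
st(); print(to([.565,.32,.35]))"
```

```text
clock: 2.7
tcp_pos: [0.6004, -0.1993, 0.3518]
orientation: [2.072, 0.291, -2.071]
contact_force: [0.6, -0.4, 0.8]
grip_width: 0.02
t 2.7 tcp [ 0.6004 -0.1993  0.3518] F [ 0.6 -0.4  0.8] w 20.0 j [ 0.39  0.34 -0.23  1.49  0.08  1.32 -1.13]
tool y [ 0.276 -0.961  0.   ] z [-0.961 -0.276 -0.   ] x [ 0. -0. -1.]
[   1.7 -508.9 -109.3]
```

```bash
python3 -m pendant '[20,0,-50.9,-10.9,0, 20,0,-50.9,-10.9,0, 20,0,-50.9,-10.9,0, 20,0,-50.9,-10.9,0, 20,0,-50.9,-10.9,0, 20,0,-50.9,-10.9,0, 20,0,-50.9,-10.9,0, 20,0,-50.9,-10.9,0, 20,0,-50.9,-10.9,0, 20,0,-50.9,-10.9,0, 20,0,0,0,-0.173, 20,0,0,0,-0.173, 20,0,0,0,-0.173, 20,0,0,0,-0.173, 20,0,0,0,-0.173, 20,0,0,0,0]'; python3 - <<'E'
from plan import *
st()
sh=np.array([.521,.2225]); a=np.array([-.413,-.911])
for nm,b in (("behind",.065+.011+.020),):
    p=sh-a*b; print(p,to([*p,.006]))
E
```

```text
clock: 4.7
tcp_pos: [0.5638, 0.3186, 0.3512]
orientation: [1.517, 0.976, -1.517]
contact_force: [0.6, 0.7, 1.2]
grip_width: 0.0202
t 4.7 tcp [0.5638 0.3186 0.3512] F [0.6 0.7 1.2] w 20.2 j [-0.18  0.42 -0.62  1.44  0.24  1.36 -1.23]
tool y [ 0.91  -0.415 -0.   ] z [-0.415 -0.91   0.   ] x [-0.  0. -1.]
[0.560648 0.309956] [345.2   0.8   9.2]
```

```bash
python3 -m pendant '[20,54,0,1,0, 20,54,0,1,0, 20,54,0,1,0, 20,54,0,1,0, 20,54,0,1,0, 20,40,0,1,0, 20,20,0,0,0, 20,0,0,0,0]'; python3 - <<'E'
from plan import *
st()
for n in ("top","scene"):
    im,d=grab(n); t,_,_=pose(); u=to_pix(n,[.53,.24,.02]).astype(int)
    c=im[max(0,u[1]-45):u[1]+45,max(0,u[0]-60):u[0]+60]; print(n,u)
    cv2.imwrite(f"pics/{n}2.png",cv2.resize(np.clip(c*1.3,0,255).astype(np.uint8),None,fx=5,fy=5,interpolation=cv2.INTER_CUBIC)[...,::-1])
a=np.vstack([cv2.imread("pics/top2.png"),cv2.imread("pics/scene2.png")]); cv2.imwrite("pics/both2.png",cv2.resize(a,None,fx=.66,fy=.66))
E
```

```text
clock: 5.7
tcp_pos: [0.5608, 0.3131, 0.0205]
orientation: [1.515, 0.976, -1.518]
contact_force: [-0.3, -0.5, -0.3]
grip_width: 0.0201
t 5.7 tcp [0.5608 0.3131 0.0205] F [-0.3 -0.5 -0.3] w 20.1 j [-0.25  0.73 -0.5   1.75  0.46  0.79 -1.4 ]
tool y [ 0.91  -0.415 -0.001] z [-0.415 -0.91   0.002] x [-0.001 -0.001 -1.   ]
top [195 201]
scene [220 171]
```

View pics/both2.png

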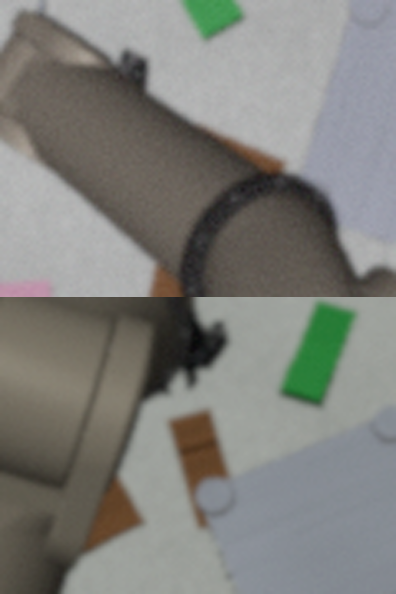

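The wedge is unchanged and the tail step faces the hand, but the forearm hides most of it in the top view. Before pushing I'll check how high the arm sits above the rack's corner.

```bash
python3 - <<'E'
from plan import *
t,A,o=pose()
for n in ("top","scene"):
    im,d=grab(n); v,u=np.mgrid[0:384,0:512]; P=to_world(n,d,u.ravel(),v.ravel())
    k=(d.ravel()>0)&(P[:,0]>.0)&(P[:,0]<.75)&(P[:,1]>-.1)&(P[:,1]<.5)&(P[:,2]>.04); Q=P[k]
    b=t[:2]/np.linalg.norm(t[:2]); c=np.array([-b[1],b[0]])
    s=(Q[:,:2]-t[:2])@b; l=(Q[:,:2]-t[:2])@c
    print(n)
    for x in np.arange(-.4,.16,.04):
        q=(s>=x)&(s<x+.04)&(abs(l)<.09)
        if q.sum()>5: print(round(x,2),q.sum(),"z",np.round(np.percentile(Q[q,2],[1,10,50,99]),3),"lat",np.round(np.percentile(l[q],[2,98]),3))
    # hand-near points: in frame of tool
    s=(Q[:,:2]-t[:2])@A[:2,2]; l=(Q[:,:2]-t[:2])@A[:2,1]
    for z in np.arange(.04,.45,.04):
        q=(Q[:,2]>=z)&(Q[:,2]<z+.04)&(np.hypot(s,l)<.15)
        if q.sum()>3: print("  z",round(z,2),q.sum(),"push",np.round(np.percentile(s[q],[2,98]),3),"lat",np.round(np.percentile(l[q],[2,98]),3))
E
```

```text
top
-0.4 242 z [0.609 0.627 0.672 0.724] lat [-0.09  -0.052]
-0.36 251 z [0.631 0.645 0.725 0.75 ] lat [-0.09  -0.051]
-0.32 325 z [0.676 0.702 0.743 0.759] lat [-0.09  -0.059]
-0.28 301 z [0.631 0.662 0.726 0.751] lat [-0.09  -0.062]
-0.24 296 z [0.584 0.596 0.627 0.672] lat [-0.089 -0.056]
-0.2 381 z [0.537 0.562 0.595 0.629] lat [-0.089 -0.041]
-0.16 498 z [0.501 0.527 0.557 0.589] lat [-0.089 -0.022]
-0.12 573 z [0.461 0.484 0.514 0.547] lat [-0.089 -0.003]
-0.08 559 z [0.419 0.433 0.469 0.502] lat [-0.078  0.022]
-0.04 557 z [0.364 0.405 0.423 0.456] lat [-0.06   0.043]
-0.0 473 z [0.095 0.124 0.389 0.421] lat [-0.05   0.051]
0.04 39 z [0.121 0.124 0.379 0.388] lat [-0.044  0.001]
  z 0.08 32 push [-0.012  0.012] lat [0.039 0.063]
  z 0.12 35 push [-0.011  0.01 ] lat [0.041 0.062]
  z 0.32 5 push [-0.044  0.053] lat [-0.017  0.049]
  z 0.36 384 push [-0.042  0.04 ] lat [-0.04   0.048]
  z 0.4 578 push [-0.012  0.064] lat [-0.05   0.038]
  z 0.44 471 push [0.031 0.104] lat [-0.054  0.025]
scene
-0.4 256 z [0.63  0.648 0.685 0.725] lat [-0.09  -0.061]
-0.36 66 z [0.716 0.725 0.737
[... 408 characters left out ...]
 lat [-0.081  0.026]
-0.04 287 z [0.054 0.19  0.42  0.457] lat [-0.061  0.04 ]
-0.0 304 z [0.049 0.082 0.259 0.421] lat [-0.05   0.044]
0.04 13 z [0.12  0.12  0.374 0.386] lat [-0.044 -0.009]
  z 0.04 31 push [-0.012  0.011] lat [-0.001  0.039]
  z 0.08 68 push [-0.01   0.016] lat [0.01 0.06]
  z 0.12 46 push [-0.011  0.02 ] lat [0.019 0.062]
  z 0.16 25 push [0.009 0.029] lat [0.02  0.034]
  z 0.2 20 push [0.003 0.026] lat [0.026 0.036]
  z 0.24 16 push [0.007 0.026] lat [0.023 0.034]
  z 0.32 12 push [-0.008  0.044] lat [0.035 0.049]
  z 0.36 153 push [-0.038  0.076] lat [-0.038  0.047]
  z 0.4 244 push [-0.013  0.074] lat [-0.05   0.038]
  z 0.44 136 push [0.032 0.118] lat [-0.043  0.024]
```

```bash
python3 -m pendant '[20,8,0,0,0, 20,7,0,0,0, 20,0,0,0,0, 20,0,0,5,0, 20,0,0,5,0, 20,0,0,5,0, 20,0,0,5,0, 20,0,0,5,0, 20,0,0.3,5,0, 20,0,0.3,5,0, 20,0,0.3,5,0, 20,0,0.3,5,0, 20,0,0.3,5,0, 20,0,0.3,5,0, 20,0,0.3,5,0, 20,0,0,0,0]'; python3 - <<'E'
from plan import *
st()
im,d=grab("scene"); u=to_pix("scene",[.5,.17,.02]).astype(int)
c=im[max(0,u[1]-50):u[1]+50,max(0,u[0]-65):u[0]+65]; print(u)
cv2.imwrite("pics/s3.png",cv2.resize(np.clip(c*1.3,0,255).astype(np.uint8),None,fx=5,fy=5,interpolation=cv2.INTER_CUBIC)[...,::-1])
E
```

```text
clock: 7.9
tcp_pos: [0.5381, 0.257, 0.0061]
orientation: [1.515, 0.976, -1.517]
contact_force: [-0.6, -0.1, -0.1]
grip_width: 0.0198
t 7.9 tcp [0.5381 0.257  0.0061] F [-0.6 -0.1 -0.1] w 19.8 j [-0.19  0.69 -0.49  1.87  0.48  0.7  -1.38]
tool y [ 0.91  -0.414 -0.   ] z [-0.414 -0.91   0.001] x [-0.    -0.001 -1.   ]
[225 190]
```

View pics/s3.png

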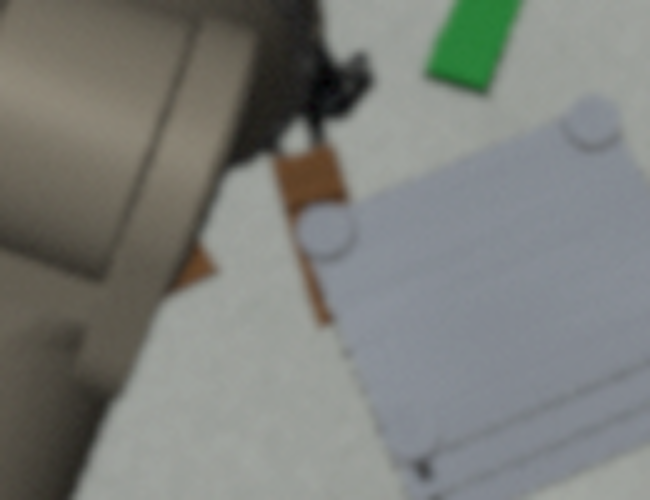

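The shim follows straight: tail top at about (315,175) in the crop, fingers on its end face, and the thin end going in under the corner at (325,320). I'll keep pushing.

```bash
python3 -m pendant '[20,0,0.3,5,0, 20,0,0.3,5,0, 20,0,0.3,5,0, 20,0,0.3,5,0, 20,0,0.3,5,0]'; python3 -m pendant '[20,0,0.3,4,0, 20,0,0.3,4,0, 20,0,0.3,4,0, 20,0,0.3,4,0, 20,0,0.3,4,0, 20,0,0.3,4,0, 20,0,0,4,0, 20,0,0,4,0, 20,0,0,4,0]'; python3 - <<'E'
from plan import *
st()
t,A,_=pose()
im,d=grab("scene"); H=cv2.cvtColor(im,cv2.COLOR_RGB2HSV)
v,u=np.nonzero((H[...,0]<18)&(H[...,1]>80)&(d>0)); P=to_world("scene",d,u,v)
k=(np.hypot(*(P[:,:2]-t[:2]).T)<.12)&(P[:,2]<.03)
q=(P[k,:2]-t[:2]); s=q@A[:2,2]; l=q@A[:2,1]; z=P[k,2]; h=z>.013
print(k.sum(),h.sum(),"tail along",np.percentile(s[h],[2,98]),"lat",np.percentile(l[h],[2,98]),"foot along/lat",(foot-t[:2])@A[:2,2],(foot-t[:2])@A[:2,1])
v,u=np.mgrid[120:270,190:320]; Q=to_world("scene",d,u.ravel(),v.ravel()); Q=Q[(Q[:,2]>.2)&(Q[:,2]<.24)&(np.hypot(*(Q[:,:2]-C).T)<.11)]
B=np.c_[Q[:,:2]-C,np.ones(len(Q))]; print("plane",np.linalg.lstsq(B,Q[:,2],rcond=None)[0],len(Q))
E
```

```text
clock: 8.57
tcp_pos: [0.5305, 0.2368, 0.0072]
orientation: [1.52, 0.979, -1.511]
contact_force: [2.0, 5.3, 0.5]
grip_width: 0.0199
clock: 9.7
tcp_pos: [0.5162, 0.2011, 0.0064]
orientation: [1.516, 0.977, -1.515]
contact_force: [1.1, 4.8, -1.0]
grip_width: 0.0201
t 9.7 tcp [0.5162 0.2011 0.0064] F [ 1.1  4.8 -1. ] w 20.1 j [-0.1   0.64 -0.49  1.97  0.49  0.64 -1.34]
tool y [ 0.911 -0.413  0.   ] z [-0.413 -0.911 -0.001] x [ 0.001  0.001 -1.   ]
29 8 tail along [0.03587365 0.05718343] lat [-0.0194439  -0.01466222] foot along/lat 0.10170880373296423 0.0029729994147320304
plane [ 0.00302131 -0.008574    0.21544111] 3352
```

```bash
cat > look.py <<'E'
from plan import *
st(); t,A,_=pose()
print("foot along/lat",(foot-t[:2])@A[:2,2],(foot-t[:2])@A[:2,1])
for n in ("scene","top"):
    ds=[grab(n)[1] for _ in range(3)]; d=np.median(ds,0)
    v,u=np.mgrid[0:384,0:512]; Q=to_world(n,d,u.ravel(),v.ravel()); Q=Q[(Q[:,2]>.2)&(Q[:,2]<.24)&(np.hypot(*(Q[:,:2]-C).T)<.10)]
    B=np.c_[Q[:,:2]-C,np.ones(len(Q))]
    for _ in range(3):
        c=np.linalg.lstsq(B,Q[:,2],rcond=None)[0]; e=abs(Q[:,2]-B@c); B=B[e<.005];Q=Q[e<.005]
    print(n,"plane",np.round(c,4),len(Q))
E
python3 -m pendant '[20,0,0,4,0, 20,0,0,4,0, 20,0,0,4,0, 20,0,0,4,0, 20,0,0,4,0, 20,0,0,3,0, 20,0,0,0,0]'; python3 look.py
```

```text
clock: 10.62
tcp_pos: [0.5068, 0.1804, 0.0064]
orientation: [1.517, 0.977, -1.515]
contact_force: [1.5, 5.9, -2.1]
grip_width: 0.0197
t 10.62 tcp [0.5068 0.1804 0.0064] F [ 1.5  5.9 -2.1] w 19.7 j [-0.07  0.63 -0.49  2.01  0.49  0.62 -1.32]
tool y [ 0.911 -0.413  0.   ] z [-0.413 -0.911 -0.001] x [ 0.001  0.001 -1.   ]
foot along/lat 0.0789106836741528 0.002975634732817631
scene plane [-0.0006  0.0005  0.2151] 2978
top plane [-0.0012 -0.      0.2145] 3346
```

```bash
python3 -m pendant '[20,0,0,2,0, 20,0,0,0,0]'; python3 -m pendant '[20,0,0,-10,0, 20,0,0,-20,0, 20,0,0,-30,0, 20,-50,0,0,0, 20,-60,0,0,0, 20,-60,0,0,0, 20,-60,0,-60,0, 20,-60,0,-60,0, 20,0,0,0,0]'; cat > look2.py <<'E'
from plan import *
for n in ("scene","top"):
    im,d=grab(n); u=to_pix(n,[.51,.12,.1]).astype(int)
    c=im[u[1]-50:u[1]+50,u[0]-65:u[0]+65]
    cv2.imwrite(f"pics/{n}4.png",cv2.resize(np.clip(c*1.3,0,255).astype(np.uint8),None,fx=4.5,fy=4.5,interpolation=cv2.INTER_CUBIC)[...,::-1])
    H=cv2.cvtColor(im,cv2.COLOR_RGB2HSV)
    v,u=np.nonzero((H[...,0]<18)&(H[...,1]>80)&(d>0)); P=to_world(n,d,u,v)
    P=P[(np.hypot(*(P[:,:2]-foot).T)<.12)&(P[:,2]<.03)&(P[:,1]>foot[1]-.03)&(P[:,0]>foot[0]-.03)]
    h=P[P[:,2]>.013]; a=np.array([-.413,-.911]); b=np.array([.911,-.413])
    s=(h[:,:2]-foot)@a; l=(h[:,:2]-foot)@b
    print(n,len(P),len(h),"tail along rel foot",np.percentile(s,[1,99]).round(4),"lat",np.percentile(l,[2,98]).round(4), cv2.minAreaRect((h[:,:2]*1000).astype(np.float32)))
    v,u=np.mgrid[0:384,0:512]; Q=to_world(n,d,u.ravel(),v.ravel()); Q=Q[(Q[:,2]>.2)&(Q[:,2]<.24)&(np.hypot(*(Q[:,:2]-C).T)<.15)]
    print("plate",cv2.minAreaRect((Q[:,:2]*1000).astype(np.float32)))
a=np.hstack([cv2.imread("pics/scene4.png"),cv2.imread("pics/top4.png")]); cv2.imwrite("pics/both4.png",cv2.resize(a,None,fx=.68,fy=.68))
E
python3 look.py; python3 look2.py
```

```text
clock: 11.18
tcp_pos: [0.5061, 0.1788, 0.0064]
orientation: [1.517, 0.978, -1.514]
contact_force: [2.5, 6.5, -2.3]
grip_width: 0.0198
clock: 12.3
tcp_pos: [0.568, 0.3192, 0.2689]
orientation: [1.52, 0.982, -1.507]
contact_force: [0.8, 0.4, -0.4]
grip_width: 0.0203
t 12.3 tcp [0.568  0.3192 0.2689] F [ 0.8  0.4 -0.4] w 20.3 j [-0.16  0.48 -0.63  1.54  0.29  1.21 -1.26]
tool y [ 0.912 -0.41   0.002] z [-0.41  -0.912 -0.008] x [ 0.005  0.006 -1.   ]
foot along/lat 0.23062075345452163 0.003636002178656478
scene plane [-0.0004  0.0014  0.2151] 2976
top plane [-0.0016 -0.0004  0.2144] 3439
scene 41 16 tail along rel foot [-0.061  -0.0299] lat [-0.0224 -0.0153] ((477.707275390625, 156.84176635742188), (31.414363861083984, 6.9285359382629395), 59.76859664916992)
plate ((540.2238159179688, 13.432029724121094), (175.8703155517578, 214.51438903808594), 72.036376953125)
top 117 107 tail along rel foot [-0.0627 -0.0309] lat [-0.0218  0.0182] ((493.99932861328125, 149.30772399902344), (34.90784454345703, 41.703731536865234), 65.6495361328125)
plate ((540.7109375, 12.437385559082031), (175.2596435546875, 214.4484100341797), 71.98975372314453)
```

View pics/both4.png

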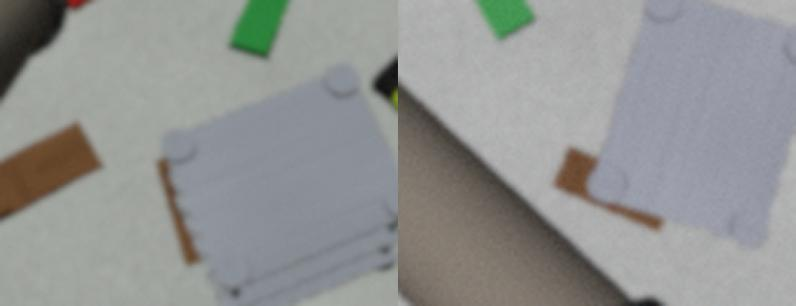

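The rack is level in both views (plane slopes under 0.002) and its centre has not moved: 0.5407, 0.0124 against the predicted 0.5405, 0.0127. The tail block sticks out at (575,165) in the right half of the picture, with its end face about 64 mm from the foot, so the foot stands near shim x = 0 on the flat. Next is the press.

```bash
python3 -m pendant '[0,-50,0,0,0, 0,-30,0,0,0]'; python3 -c "
from plan import *
st(); print(to([*capl,.30]), to([*capl,.235]))"
```

```text
clock: 12.95
tcp_pos: [0.5673, 0.3131, 0.3464]
orientation: [1.517, 0.976, -1.515]
contact_force: [0.1, 0.8, 0.1]
grip_width: -0.0003
t 12.95 tcp [0.5673 0.3131 0.3464] F [0.1 0.8 0.1] w -0.3 j [-0.15  0.42 -0.64  1.44  0.25  1.36 -1.23]
tool y [ 0.91  -0.414  0.001] z [-0.414 -0.91  -0.001] x [ 0.001  0.001 -1.   ]
[ 46.2 197.  344.5] [111.2 197.  344.5]
```

```bash
python3 -m pendant '[0,0,24.6,43,0, 0,0,24.6,43,0, 0,0,24.6,43,0, 0,0,24.6,43,0, 0,0,24.6,43,0, 0,0,24.6,43,0, 0,0,24.6,43,0, 0,0,24.6,43,0, 0,46,0,0,0, 0,0,0,0,0]'; python3 - <<'E'
from plan import *
st()
print(to([*capl,.235]))
im,d=grab("scene"); print([(np.round(x["location"],3).tolist(),round(x["score"],2)) for x in nets.look_for("check_cap","scene")])
u=to_pix("scene",[*capl,.224]).astype(int); c=im[u[1]-50:u[1]+50,u[0]-65:u[0]+65].copy(); 
c=cv2.resize(np.clip(c*1.3,0,255).astype(np.uint8),None,fx=4.5,fy=4.5,interpolation=cv2.INTER_CUBIC); cv2.imwrite("pics/s5.png",c[...,::-1])
E
```

```text
clock: 14.2
tcp_pos: [0.6015, -0.0822, 0.2952]
orientation: [1.512, 0.981, -1.523]
contact_force: [-0.8, -0.5, -0.5]
grip_width: -0.0002
t 14.2 tcp [ 0.6015 -0.0822  0.2952] F [-0.8 -0.5 -0.5] w -0.2 j [ 0.42  0.36 -0.51  1.61  0.19  1.22 -0.55]
tool y [ 0.91  -0.414 -0.007] z [-0.414 -0.91   0.003] x [-0.008  0.001 -1.   ]
[60.2  2.7 -1.5]
[([0.599, -0.079, 0.222], 0.62)]
```

View pics/s5.png

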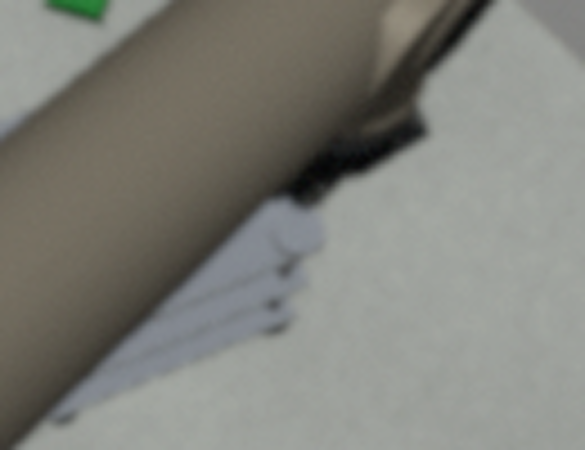

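The fingertip is over the check cap, which shows at (300,230) in the crop. Pressing down slowly now.

```bash
python3 -m pendant '[0,25,1,0,0, 0,25,0.5,0,0, 0,12,0,0,0, 0,0,0,0,0]'; python3 -m pendant '[0,3,0,0,0, 0,2,0,0,0, 0,2,0,0,0, 0,2,0,0,0, 0,0,0,0,0]'; python3 -c "
from plan import *
st();print((pose()[0][:2]-capl)*1000)"
```

```text
clock: 14.8
tcp_pos: [0.6058, -0.0813, 0.2372]
orientation: [1.515, 0.977, -1.515]
contact_force: [0.4, -0.3, 0.5]
grip_width: 0.0002
clock: 15.42
tcp_pos: [0.6054, -0.0819, 0.2275]
orientation: [1.516, 0.977, -1.516]
contact_force: [0.3, 1.4, 0.3]
grip_width: -0.0005
t 15.43 tcp [ 0.6054 -0.0819  0.2275] F [0.3 1.4 0.3] w -0.5 j [ 0.41  0.42 -0.5   1.69  0.22  1.09 -0.58]
tool y [ 0.911 -0.413 -0.   ] z [-0.413 -0.911  0.   ] x [-0.  0. -1.]
[1.2499637  0.03743432]
```

```bash
python3 -m pendant '[0,2,0,0,0, 0,2,0,0,0, 0,1.5,0,0,0, 0,0,0,0,0]'; python3 -c "
from plan import *
st()"
```

```text
clock: 15.92
tcp_pos: [0.6058, -0.082, 0.2237]
orientation: [1.516, 0.975, -1.515]
contact_force: [-3.9, -0.1, 9.4]
grip_width: -0.0004
t 15.93 tcp [ 0.6058 -0.082   0.2237] F [-3.9 -0.1  9.4] w -0.4 j [ 0.41  0.43 -0.5   1.7   0.23  1.08 -0.59]
tool y [ 0.911 -0.413  0.001] z [-0.413 -0.911  0.   ] x [ 0.001 -0.001 -1.   ]
```

```bash
python3 -m pendant '[0,1,0,0,0, 0,1,0,0,0, 0,0,0,0,0, 0,0,0,0,0, 0,0,0,0,0]'; python3 look.py
```

```text
clock: 16.55
tcp_pos: [0.606, -0.0821, 0.2236]
orientation: [1.516, 0.974, -1.515]
contact_force: [-8.3, -0.5, 21.5]
grip_width: 0.0002
t 16.55 tcp [ 0.606  -0.0821  0.2236] F [-8.3 -0.5 21.5] w 0.2 j [ 0.41  0.43 -0.5   1.7   0.23  1.08 -0.59]
tool y [ 0.91  -0.414  0.003] z [-0.414 -0.91   0.001] x [ 0.002 -0.002 -1.   ]
foot along/lat -0.1190188043964405 -0.1958799398650309
scene plane [-0.0014  0.0029  0.2149] 398
top plane [-0.0016  0.0007  0.2144] 3340
```

At 21.5 N the cap stayed at z = 0.2236 (0.2237 at 9 N) and the plane stayed level, so the rack does not rock. Moving clear and doing the final check.

```bash
python3 -m pendant '[0,-3,0,0,0, 0,-15,0,0,0, 0,-40,0,0,0, 0,-50,0,0,0, 0,-30,0,40,0, 0,0,0,60,0, 0,0,0,60,0, 0,0,0,60,0, 0,0,0,0,0, 0,0,0,0,0]'; python3 look.py; python3 look2.py; python3 - <<'E'
from plan import *
im,d=grab("top"); cv2.imwrite("pics/top6.png",im[...,::-1])
E
```

```text
clock: 18.1
tcp_pos: [0.5149, -0.2818, 0.3586]
orientation: [1.517, 0.977, -1.515]
contact_force: [-0.1, 0.8, -0.3]
grip_width: 0.0003
t 18.1 tcp [ 0.5149 -0.2818  0.3586] F [-0.1  0.8 -0.3] w 0.3 j [ 0.74  0.27 -0.43  1.58  0.11  1.31 -0.13]
tool y [ 0.911 -0.413  0.   ] z [-0.413 -0.911 -0.001] x [ 0.001  0.001 -1.   ]
foot along/lat -0.33858140994689684 -0.19535702534038854
scene plane [-0.0009  0.0011  0.2151] 2975
top plane [-0.001  -0.0003  0.2144] 3431
scene 42 16 tail along rel foot [-0.0609 -0.0289] lat [-0.0224 -0.0154] ((478.2102966308594, 155.97000122070312), (32.31157684326172, 6.953609466552734), 63.63978958129883)
plate ((539.74609375, 12.438720703125), (174.06222534179688, 214.39300537109375), 72.02670288085938)
top 120 109 tail along rel foot [-0.0626 -0.0308] lat [-0.0219  0.0186] ((494.2496643066406, 149.49468994140625), (34.3314208984375, 42.21589660644531), 67.20191955566406)
plate ((540.529052734375, 12.199714660644531), (174.96670532226562, 214.2184600830078), 71.9798812866211)
```

View pics/top6.png

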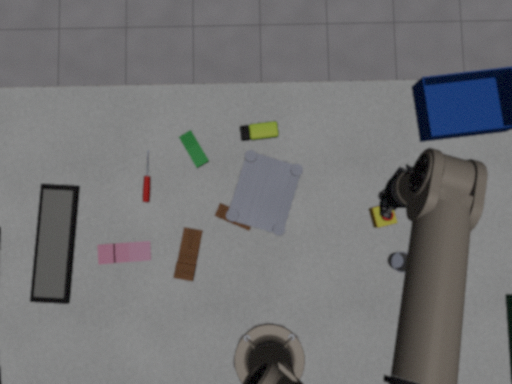

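The picture shows the shim under the corner at (232,216), the rack in place, and all other items where they were. The hand is 0.36 m up and clear.

```bash
python3 -c "
from bench import r
print(r.hand_in())"
```

```text
the job is handed in; nothing more can be done
None
```

The rack is shimmed, level and steady, and I handed the job in about 18 s into the 61 s allowed.

- **Shim:** I pushed the smaller brown wedge, thin end first, with both fingertips on its tail face. It took about 5–7 N. The short foot now stands near shim x = 0, the middle of the allowed range, about 2 mm off the shim's centreline.
- **Level:** the top plate's slope went from about 0.053 rad to under 0.002 rad in both cameras. That is within what the cameras can resolve.
- **Rack position:** its centre is within about 1 mm of where I calculated it at the start.
- **Press check:** with the closed fingertips I pressed the diagonally opposite cap, building from 9 N to 21.5 N. The cap moved only 0.1 mm, so the rack no longer rocks. The press also put about 8 N sideways on the cap, and the rack did not shift.
- **Clear:** the hand ended 0.36 m up, touching nothing, and the last picture showed everything else on the bench where it had been.

No check failed. During the press the arm hid most of the rack from the scene camera, so that camera's slope reading then (0.003) is weak. The top camera still read level.

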